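# Set the telescoping wire rest to the guide nozzle's height

## Robot

A 6-joint arm with a two-finger parallel gripper is mounted at the origin on the work surface. World frame = base frame: x ahead of the robot, y to its left, z up, the work surface at z = 0. Lengths are in mm, angles in rad, forces in N, time in s.
With the tool pointing down it reaches from about 400 to 925 mm from the base axis. Payload 12.5 kg.
Tool frame: the origin (TCP) lies at the very end of the fingers, on their centre line; the grasp point (between the pads) lies 19 mm behind it; z points along the fingers, x is the direction in which the jaws open and shut, and the axes are right-handed (so a half turn about z gives the same grasp; the last joint's range is limited). The gripper opens to 95 mm and grips with 3 to 60 N. Pads are 20 mm wide; open, the fingers measure 119 mm over their backs; the gripper's body (75 mm by 180 mm) begins 59 mm behind the grasp point.
Start: joints at [-1.347, 0.491, 1.559, -0, 1.092, -0.106], TCP at [202.432, -591.327, 214.661] pointing down, gripper open.
Joint ranges: [-3.1, 3.1], [-0.84, 2.19], [0.05, 2.79], [-1.13, 4.28], [0.06, 2.93], [-2.69, 2.69]. Speed limits (rad/s): [2.22, 2.22, 2.79, 3.14, 3.14, 3.14].

## Interface

Orientations are given as [roll, pitch, yaw] about the fixed x, y, z axes, in that order (R = Rz(yaw) Ry(pitch) Rx(roll)).
In Python, from cell import env gives the robot as it stands.
- The arm moves only by the tool arm_command, never from a script. Its argument "motion" is one flat list of numbers, 7 for each row, row after row: the opening, from -1 (shut) to 1 (fully open), then the shift along the tool's x, y, z in mm, then the turn, a rotation vector about the tool's x, y, z in degrees. In form: [fingers, dx, dy, dz, rx, ry, rz, fingers, dx, dy, dz, rx, ry, rz, ...]. A call has 1 to 20 rows; each row is the pose to reach, as a shift and turn from the pose commanded when the call began, along the tool's axes at that moment; what a row does not reach only later rows make up. A row lasts 1/10 s, in which the tool goes at most 50 mm and 8.59 degrees, less where a joint would pass 70% of its speed; a pose out of reach is approached as far as the arm can. A call with a gripper value outside its range is refused whole. The fingers move at their own pace and stop on an object; the grip force is fixed at half the most. Time passes only in rows, so rows that repeat a pose let the fingers close. It gives the time, the measured TCP pose, the force and the opening at its end, in the units of the state.
- env.state(): the state, without advancing time (a new reading comes with each control period).
- env.read_camera(name): name is "scene" or "top" or "wrist"; returns (picture, depth): 480x640x3 uint8, red, green, blue; 480x640 float32, mm along the optical axis (not along the pixel's ray), 0 where there is no reading.
- env.calibration(name): a dict with "fx", "fy", "cx", "cy" (pixels), "cam_to_world" (4x4, takes a point from camera to world coordinates). Camera axes: x right, y down, z forward; pixel columns grow to the right and rows downward; lengths in mm; the calibration is good to about 2 mm. A picture is of the moment at which its call begins: read the wrist's pose just before it. calibration takes no time and is no camera call; for the wrist camera it gives the pose at the moment of the call.
- env.job_done(): hands the job in, once; it reports no verdict.
Trained networks look in the newest picture that a camera, given by its name, has taken for a name from the list of things; names that differ only in an ending like _2 or _b are one class to them, and where a whole thing is asked for, a point or a joint stands for the part that bears it (a point fixed in the world has none). Each returns a list of dicts, best first, with "confidence" (0 to 1); they miss things now and then, are a little off and sometimes report something else, mostly with a low value. They report only what shows in the picture. A call takes as long as a camera call. They do not tell look-alikes from the thing itself.
- env.recognise(camera, label): "location" ([column, row] in pixels, amid what is visible of it).
- env.silhouettes(camera, label): "region" (480x640 bool, what is visible of it) and "location" ([column, row] in pixels, amid what is visible of it).
- env.spot_point(camera, label): "location" ([column, row] in pixels: a listed point, or the origin of a listed thing).
The state is a dict: "t": time; "joints": joint angles; "qvel": joint speeds; "tau": joint torques, N m; "eef_pos": TCP position; "tcp_rot": TCP orientation; "ft_force": force on the tool from outside, world axes, zero at the start; "moment": the same for the moment, N m; "opening": opening from 0.0 (shut) to 1.0 (fully open).
Only numpy, scipy, OpenCV 4.12 (cv2) and the standard library are available. Lean on these libraries where they do the work, as an engineer would, in place of code of your own. Each camera call takes 0.05 s, during which the arm holds its last target.

## Task

Set the telescoping wire rest to the height of the wire guide: twist its Y-shaped head anticlockwise about a fifth of a turn to free it, draw it up until the bottom of the V is level with the guide's nozzle, as nearly as the click-stops hidden in its sleeve allow (they are 2 cm apart, so within about a centimetre), and twist it fully back clockwise so that it is locked in a stop there. Let go of it, and leave the reel, the screwdriver and the steel cup where they are.

Things in the scene. Friction and masses are not known exactly. Their poses are not given: they have to be found in the camera images.
- rest_stand: Fixed stand of the rest. White base plate 100 (x) x 140 (y) x 12 mm; through it and the bench an upright aluminium sleeve, 42 mm in diameter, with a black ribbed collar, 54 mm in diameter, its top 120 mm above the bench. Origin: centre of the plate's underside, on the sleeve's axis; x lies along the wire's path, pointing away from the nozzle, within about 12 degrees.
- rest_grip (a point): Centre of the grey grip block of the wire rest's head, the part to hold: 12 mm thick (this frame's x), 44 mm wide (y), 44 mm tall (z), on an 18 mm steel tube that slides and turns in the sleeve, about the sleeve's axis. Parked, its underside is 8 mm above the collar. The frame turns and rises with the head; when locked, its axes are those of rest_stand. Head and tube: about 0.25 kg.
- rest_vee (a point): Bottom of the V where the wire would lie: middle of the grip block's top, 22 mm above rest_grip, moving with it. The V's two arms, 12 mm thick like the block, span about 56 mm (along y) and end 24 mm higher.
- nozzle_mouth (a point): Centre of the mouth of the wire guide's steel nozzle, a level tube, 26 mm in diameter at its mouth, that points to the wire rest along this frame's x. Fixed; its height differs from day to day. The mouth stands 70 mm in front of the axis of the guide's column.
- guide: Fixed wire guide: white base plate 110 x 100 x 14 mm with an upright square aluminium column, 30 mm wide and 320 mm tall; a black block on it (52 x 52 x 46 mm, round knob at its side) carries the nozzle. Origin: centre of the plate's underside, on the column's axis; x points along the nozzle to the wire rest, whose axis is 180 to 260 mm away.
- rest_head (a joint): Twist of the head, rad: 0 = locked (end stop, starts here), 1.2 = free (end stop), growing anticlockwise from above; friction 0.06 N m. Above about 0.9 the tube can slide. Turned back at the height of a stop it goes to 0; elsewhere a key inside meets a tooth and resists (0.4 N m and more) from 0.8, stopping by 0.5: do not force it, untwist and try 2 to 4 mm higher or lower.
- rest_lift (a joint): Height of the tube above its parked position, m: 0 parked (starts here, held by a catch), 0.118 fully out. Stops repeat every 20 mm, the lowest useful one between 0.036 and 0.056; where they lie cannot be seen and differs from day to day. A stop takes the key with only about 1 mm to spare up or down. Free, the tube slides against 5 N of friction, so it stays where it is left.
- reel: Bystander: grey plastic terminal reel lying flat, 180 mm in diameter, 32 mm tall. Origin: centre of its underside.
- driver: Bystander: screwdriver 170 mm long lying on the bench.
- cup: Bystander: steel cup, 70 mm in diameter, 50 mm tall. Origin: centre of its underside.
There are look-alikes about, which are no part of the job. What is shaped like the rest_stand but orange or pink is not meant.

How it is judged (in metres and radians):
On the way, in this order (a step that is already met when the one before it is completed fails the run):
1. the head is twisted free (value of joint rest_head above 0.82 rad), for 0.1 s.
2. the free tube is drawn up to about the nozzle's height (value of joint rest_head above 0.4 rad and z of rest_vee in the frame of nozzle_mouth above -0.02 m), for 0.05 s.
3. the head is twisted back and locked in a stop, its V level with the nozzle (z of rest_vee in the frame of nozzle_mouth between -0.0135 and 0.0135 m and value of joint rest_head below 0.17 rad), for 0.2 s.
At the end, for the whole second after the job is handed in: The head is twisted back to within 0.17 rad of its locked end stop, with the bottom of its V within 13.5 mm of the height of the nozzle's centre (the nearest stop is never more than about 11.5 mm off), at rest and released (all of step 3 and velocity of joint rest_lift between -0.01 and 0.01 m/s and velocity of joint rest_head between -0.05 and 0.05 rad/s); the robot touches nothing.
It fails at once if the reel, the screwdriver or the cup is moved more than 20 mm (distance of any of reel, driver, cup from where it was at the start of the episode above 0.02 m).
It also fails if it takes over 64 s, if anything falls off the work surface, if the arm or the gripper's body presses on something with over 40 N, if the wrist force passes 120 N, or if a joint passes its speed limit or range.

## Working session

There is one attempt and no reset: what is moved stays moved. The work goes in short steps, Python scripts to look and compute and a tool call to move; the robot and the scene stay as the last step left them, time stands still between calls to the robot, and variables do not carry over. Pictures are saved under pics/ and viewed, and the job is handed in when it is done.

Besides the shell and the picture viewer there is one more tool, called after "Request:" by a JSON object that holds its "fn" and its "kwargs", one argument or row to a line. arm_command: Moves the arm, as the interface text tells. Its arguments: {"type":"object","properties":{"motion":{"type":"array","items":{"type":"number"}}},"required":["motion"]}

```bash
mkdir -p pics; ls
cat > h.py <<'E'
import numpy as np,cv2
from cell import env
def save(name,fn):
    p,d=env.read_camera(name); cv2.imwrite('pics/'+fn,p[:,:,::-1]); np.save('pics/'+fn+'.npy',d); return p,d
def pt(cal,d,u,v,r=2):
    w=d[int(v)-r:int(v)+r+1,int(u)-r:int(u)+r+1]; w=w[w>0]; z=np.median(w)
    c=np.array([(u-cal['cx'])/cal['fx']*z,(v-cal['cy'])/cal['fy']*z,z,1]); return (np.array(cal['cam_to_world'])@c)[:3]
def cloud(cal,d):
    v,u=np.mgrid[:480,:640]; P=np.stack([(u-cal['cx'])/cal['fx']*d,(v-cal['cy'])/cal['fy']*d,d,np.ones_like(d)],-1)
    return (P@np.array(cal['cam_to_world']).T)[...,:3]
E
python3 - <<'E'
from h import *
for n in ['scene','top']:
    p,d=save(n,n+'1.png'); cal=env.calibration(n)
    for l in ['rest_stand','rest_grip','rest_vee','nozzle_mouth','guide','reel','driver','cup']:
        for r in env.spot_point(n,l)[:3]:
            u,v=r['location']
            try: print(n,l,round(r['confidence'],2),np.round([u,v]),np.round(pt(cal,d,u,v)))
            except Exception as e: print(n,l,r,e)
print(env.state())
E
```

```text
pics
scene rest_stand 0.9 [374. 294.] [452. 109.  46.]
scene rest_stand 0.86 [317. 364.] [650. 136.  47.]
scene rest_stand 0.86 [505. 288.] [230. 301.  47.]
scene rest_grip 0.82 [383. 264.] [443. 111. 169.]
scene rest_grip 0.82 [201. 311.] [763. -63. 158.]
scene rest_grip 0.74 [342. 178.] [ 342. -106.  166.]
scene rest_vee 0.92 [344. 174.] [ 334. -107.  174.]
scene rest_vee 0.73 [199. 302.] [757. -72. 173.]
scene rest_vee 0.68 [312. 329.] [640. 116. 178.]
scene nozzle_mouth 0.82 [264. 228.] [594. -58. 271.]
scene guide 0.96 [263. 270.] [ 586. -112.   38.]
scene reel 0.71 [405. 427.] [608. 339.  30.]
scene driver 0.78 [465. 342.] [374. 313.   1.]
scene cup 0.77 [228. 179.] [ 478. -389.   36.]
top rest_stand 0.95 [343. 301.] [ 328. -100.  179.]
top rest_stand 0.94 [265. 193.] [618. 107. 116.]
top rest_stand 0.75 [197. 340.] [224. 281.  81.]
top rest_grip 0.7 [262. 257.] [436. 107. 176.]
top rest_grip 0.66 [329. 141.] [744. -63. 186.]
top rest_grip 0.65 [186. 345.] [213. 291. 170.]
top rest_vee 0.64 [184. 344.] [217. 293. 180.]
top rest_vee 0.58 [328. 136.] [819. -65.  20.]
top rest_vee
[... 309 characters left out ...]
    5.]
top cup 0.17 [260. 182.] [635. 116. 174.]
{'t': 0.9, 'joints': array([-1.34659001e+00,  4.90908774e-01,  1.55887868e+00, -1.20340876e-05,
        1.09164667e+00, -1.05609730e-01]), 'qvel': array([ 0.00190638,  0.00168038,  0.00081984, -0.00039728,  0.0010022 ,
        0.00081763]), 'tau': array([-1.14774568e-03, -6.12451458e+01, -2.58428317e+01,  6.93370379e-02,
        4.45966946e-02, -3.37702056e-05]), 'eef_pos': array([ 202.44056029, -591.3507261 ,  214.66284352]), 'tcp_rot': array([ 3.14156532e+00, -1.56519203e-04, -1.24097473e+00]), 'ft_force': array([-0.41337764, -0.06725301,  0.67154353]), 'moment': array([-0.0185162 ,  0.00934064, -0.03110083]), 'opening': 1.0000256400749261}
```

View pics/scene1.png

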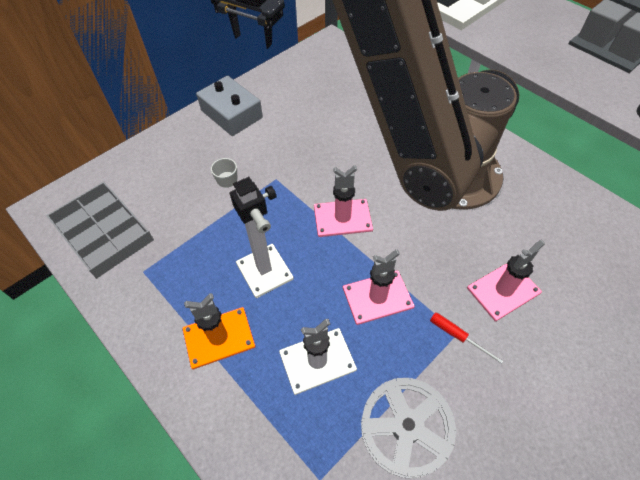

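View pics/top1.png

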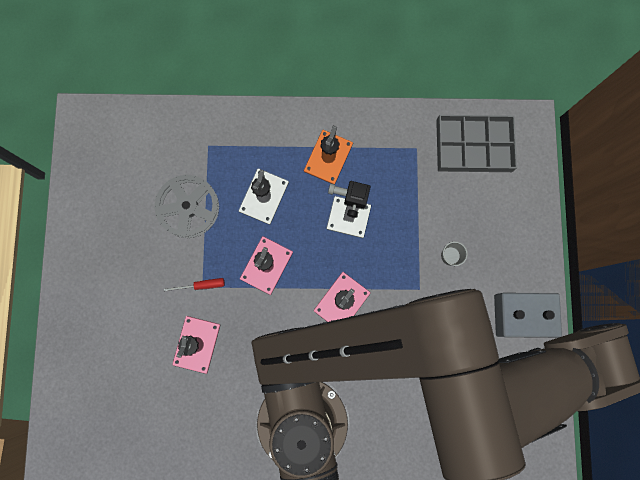

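The white stand is at scene (317,362) / top (263,195), the white guide's nozzle is at scene (264,225), and the orange and pink ones are decoys. Next I'll measure them.

Run:
```python
from h import *
for n in ['scene','top']:
    p=cv2.imread(f'pics/{n}1.png'); d=np.load(f'pics/{n}1.png.npy'); cal=env.calibration(n); C=cloud(cal,d)
    white=(p.min(-1)>190)
    for nm,c in (('rest',(630,115)),('guide',(575,-115))):
        m=white&(np.hypot(C[...,0]-c[0],C[...,1]-c[1])<110)&(C[...,2]<30)&(d>0)
        X=C[m]; r=cv2.minAreaRect(X[:,:2].astype(np.float32)); print(n,nm,m.sum(),r,np.median(X[:,2]))
    m=(d>0)&(np.hypot(C[...,0]-630,C[...,1]-115)<45)&(C[...,2]>60)
    X=C[m]
    for a,b in ((60,100),(100,116),(116,124),(124,135),(135,150),(150,165),(165,178),(178,200),(200,230)):
        Y=X[(X[:,2]>=a)&(X[:,2]<b)]
        if len(Y)>3: print(a,b,len(Y),Y.mean(0).round(1),cv2.minAreaRect(Y[:,:2].astype(np.float32)),Y[:,2].max().round(1))
    m=(d>0)&(np.hypot(C[...,0]-590,C[...,1]+70)<75)&(C[...,2]>180)
    X=C[m];v,u=np.where(m); print(u.min(),u.max(),v.min(),v.max())
    big=p
    s=cv2.resize(p[150:410,150:410] if n=='scene' else p[110:260,220:400],None,fx=3 if n=='scene' else 4,fy=3 if n=='scene' else 4,interpolation=cv2.INTER_CUBIC)[:600,:800]
    if n=='scene': s=cv2.resize(p[160:260,200:300],None,fx=6,fy=6,interpolation=cv2.INTER_CUBIC); cv2.imwrite('pics/resthead.png',cv2.resize(p[310:400,270:370],None,fx=6,fy=6,interpolation=cv2.INTER_CUBIC))
    cv2.imwrite(f'pics/{n}1z.png',s)
```

```text
scene rest 2273 ((633.5840454101562, 119.20964050292969), (104.71533203125, 141.16571044921875), 67.29478454589844) 11.131204197226339
scene guide 1273 ((575.0398559570312, -130.1685791015625), (119.1092758178711, 100.81449890136719), 75.98336029052734) 13.308254454694179
60 100 93 [646.1 133.9  75. ] ((642.1710815429688, 131.529296875), (17.40399932861328, 40.96071243286133), 57.520469665527344) 92.4
100 116 58 [646.8 133.3 110.6] ((640.972412109375, 128.6748046875), (32.16402053833008, 52.00410079956055), 55.543399810791016) 116.0
116 124 251 [641.4 130.8 119.2] ((639.8180541992188, 127.59974670410156), (34.308502197265625, 50.4727783203125), 53.49923324584961) 123.4
124 135 41 [638.  125.8 130.5] ((638.5009765625, 125.468994140625), (5.868900299072266, 42.74839782714844), 59.781192779541016) 135.0
135 150 68 [638.8 124.9 142.7] ((638.326416015625, 124.49090576171875), (10.417420387268066, 43.58383560180664), 55.17928695678711) 149.8
150 165 68 [638.4 125.2 157.7] ((638.3369750976562, 124.91615295410156), (8.607829093933105, 43.41089630126953), 57.2059440612793) 165.0
165 178 104 [
[... 954 characters left out ...]

124 135 26 [634.6 114.8 128.3] ((637.0380249023438, 117.71615600585938), (36.520782470703125, 38.258544921875), 11.412692070007324) 134.7
135 150 17 [629.6 118.5 142.2] ((633.1015014648438, 116.93867492675781), (8.4324951171875, 42.12633514404297), 56.21900177001953) 148.9
150 165 25 [629.2 118.6 158.2] ((632.73095703125, 116.03068542480469), (10.636648178100586, 42.74171447753906), 52.53836441040039) 165.0
165 178 34 [636.  118.9 172.7] ((635.701171875, 121.36457824707031), (13.352468490600586, 39.27507400512695), 67.62622833251953) 177.9
178 200 75 [637.7 119.2 187.6] ((637.150146484375, 120.29348754882812), (13.583304405212402, 53.39838790893555), 70.05497741699219) 197.6
328 366 181 216
```

View pics/scene1z.png

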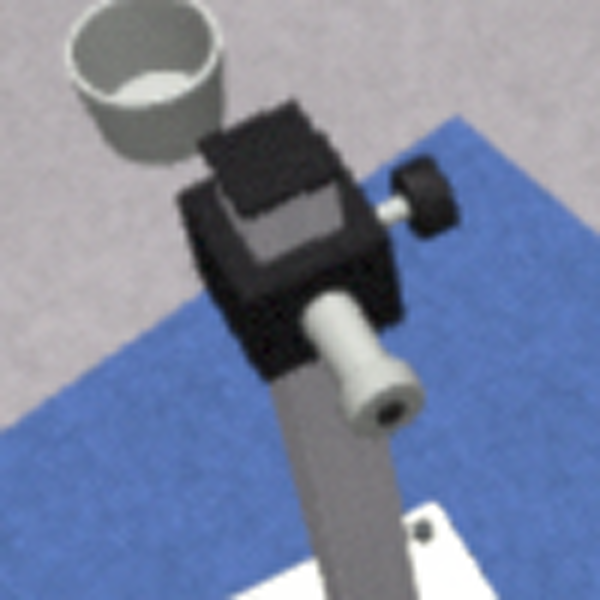

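View pics/resthead.png

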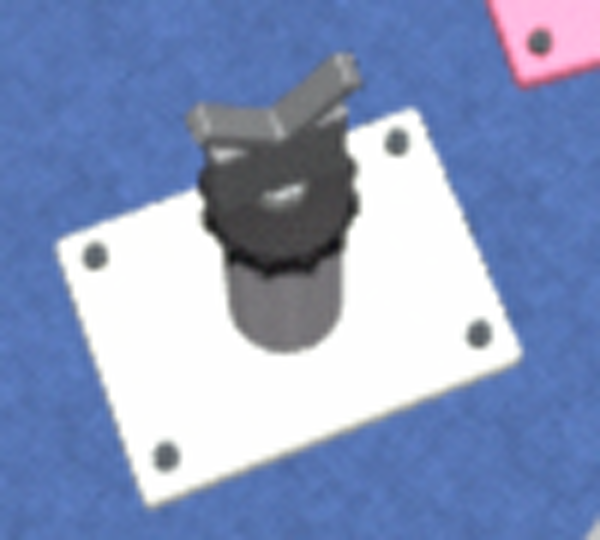

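View pics/top1z.png

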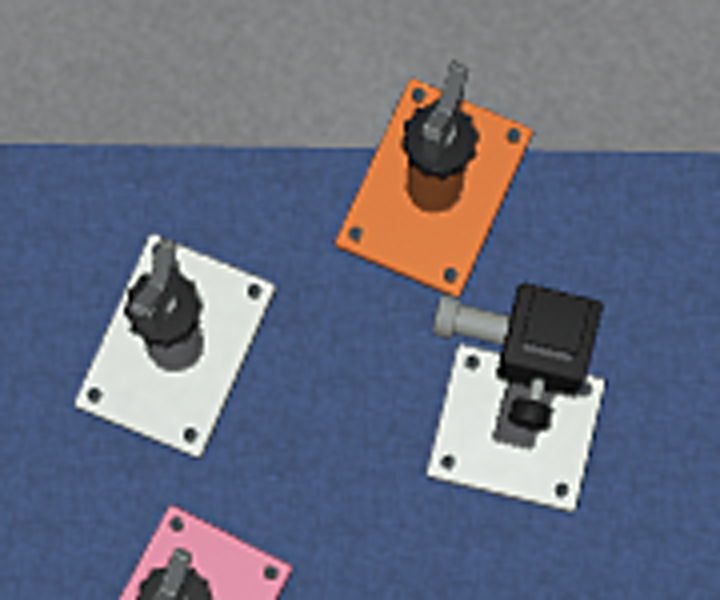

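```bash
cat >> h.py <<'E'
from scipy.spatial.transform import Rotation as R
def toolR():
    s=env.state(); return R.from_euler('xyz',s['tcp_rot']).as_matrix(), np.array(s['eef_pos'])
def delta(pos,yawdeg):
    Rt,p=toolR(); Rg=R.from_euler('xyz',[np.pi,0,np.radians(yawdeg)]).as_matrix()
    print('shift',(Rt.T@(np.array(pos)-p)).round(1),'rot',np.degrees(R.from_matrix(Rt.T@Rg).as_rotvec()).round(1))
E
python3 - <<'E'
from h import *
Rt,p=toolR(); T=np.array(env.calibration('wrist')['cam_to_world']); print('cam in tool',(Rt.T@(T[:3,3]-p)).round(1)); print((Rt.T@T[:3,:3]).round(2)); print(env.calibration('wrist')['fx'])
# nozzle height
for n,uv in (('scene',(264.3,226.5)),):
    cal=env.calibration(n);d=np.load(f'pics/{n}1.png.npy');C=cloud(cal,d)
    T=np.array(cal['cam_to_world']);o=T[:3,3];r=T[:3,:3]@np.array([(uv[0]-cal['cx'])/cal['fx'],(uv[1]-cal['cy'])/cal['fy'],1])
    # intersect plane x_guide=70
    a=np.radians(76.5);nn=np.array([np.cos(a),np.sin(a),0]);c=np.array([576.3,-128.6,0])+70*nn
    t=nn@(c-o)/(nn@r);print('cam',o.round(), 'plane hit',(o+t*r).round(1),'expected xy',c.round(1))
    g=np.array([576.3,-128.6,0]);L=(C-g)@nn;W=(C-g)@np.array([-nn[1],nn[0],0])
    m=(d>0)&(L>30)&(L<76)&(abs(W)<20)&(C[...,2]>180)
    for a,b in((28,50),(50,60),(60,68),(68,76)):
        k=m&(L>=a)&(L<b);print(a,k.sum(),W[k].min(),W[k].max(),C[k][:,2].min(),C[k][:,2].max())
print('hi');delta([635.5,120.5,450],-112.5)
E
```

```text
cam in tool [   0.6  -72.  -169.5]
[[ 1.   -0.   -0.  ]
 [ 0.    0.97  0.25]
 [-0.   -0.25  0.97]]
396.4142892860287
cam [844. 372. 971.] plane hit [591.4 -60.2 271.4] expected xy [592.6 -60.5   0. ]
28 86 -8.424374357384723 16.511272585928786 266.66190391882253 290.36619172476037
50 31 -8.132849421866611 8.508349654861956 269.73277162773275 279.3970353962628
60 47 -12.462802786418468 12.289165229334905 270.12280183181554 282.1619706710269
68 96 -11.37789030411709 13.106613270546221 257.0908620614771 281.805236476093
hi
shift [-533.2 -640.3 -235.4] rot [-0.  -0.  41.4]
```

Request:
{"fn": "arm_command", "kwargs": {
  "motion": [1, 0, 0, -50, 0, 0, 0, 1, 0, 0, -100, 0, 0, 0, 1, 0, 0, -150, 0, 0, 0, 1, 0, 0, -200, 0, 0, 0, 1, 0, 0, -235, 0, 0, 0, 1, -533, -640, -235, 0, 0, 41.4, 1, -533, -640, -235, 0, 0, 41.4, 1, -533, -640, -235, 0, 0, 41.4, 1, -533, -640, -235, 0, 0, 41.4, 1, -533, -640, -235, 0, 0, 41.4, 1, -533, -640, -235, 0, 0, 41.4, 1, -533, -640, -235, 0, 0, 41.4, 1, -533, -640, -235, 0, 0, 41.4, 1, -533, -640, -235, 0, 0, 41.4, 1, -533, -640, -235, 0, 0, 41.4, 1, -533, -640, -235, 0, 0, 41.4, 1, -533, -640, -235, 0, 0, 41.4, 1, -533, -640, -235, 0, 0, 41.4, 1, -533, -640, -235, 0, 0, 41.4, 1, -533, -640, -235, 0, 0, 41.4]
}}

```text
t: 2.9
eef_pos: [591.4, 49.1, 449.8]
tcp_rot: [-3.141, 0.0, -1.963]
ft_force: [1.2, -0.3, -1.0]
opening: 1.001
```

Run:
```python
from h import *
s=env.state();print(s['t'],s['eef_pos'],s['tcp_rot'],s['joints'].round(2))
delta([635.5,120.5,430],-112.5)
```

```text
2.9 [591.38185     49.06250022 449.77649771] [-3.14118964e+00  1.04524540e-05 -1.96338597e+00] [-0.03  0.31  1.24 -0.    1.59  1.93]
shift [-82.9 -13.4  19.8] rot [-0.  0.  0.]
```

Request:
{"fn": "arm_command", "kwargs": {
  "motion": [1, -50, -8, 10, 0, 0, 0, 1, -50, -8, 10, 0, 0, 0, 1, -50, -8, 10, 0, 0, 0, 1, -50, -8, 10, 0, 0, 0]
}}

```text
t: 3.3
eef_pos: [617.0, 89.4, 440.0]
tcp_rot: [-3.141, -0.0, -1.964]
ft_force: [-0.4, -0.4, -0.5]
opening: 1.0
```

Run:
```python
from h import *
s=env.state();print(s['t'],s['eef_pos'],s['tcp_rot'],s['joints'].round(2))
cal=env.calibration('wrist');p,d=save('wrist','w1.png');np.savez('pics/w1.npz',**{k:np.array(v) for k,v in cal.items()})
delta([635.5,120.5,430],-112.5)
```

```text
3.3 [616.96078386  89.35229769 439.9911561 ] [-3.14114833e+00 -1.57783396e-04 -1.96402995e+00] [ 0.04  0.36  1.19 -0.    1.59  2.  ]
shift [-36.2  -5.1  10.3] rot [-0.1  0.  -0.1]
```

View pics/w1.png

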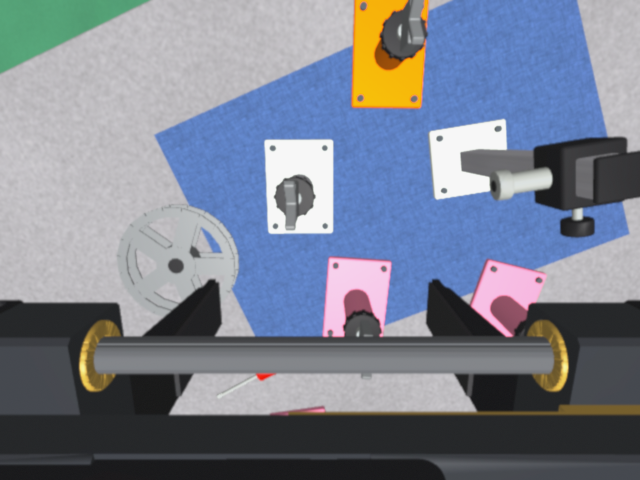

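Run:
```python
from h import *
z=np.load('pics/w1.npz');cal={k:z[k] for k in z};d=np.load('pics/w1.png.npy');p=cv2.imread('pics/w1.png');C=cloud(cal,d)
white=(p.min(-1)>190)
for nm,c in (('rest',(635,120)),('guide',(576,-128))):
    m=white&(np.hypot(C[...,0]-c[0],C[...,1]-c[1])<110)&(C[...,2]<25)&(d>0)
    X=C[m];print(nm,m.sum(),cv2.minAreaRect(X[:,:2].astype(np.float32)),np.median(X[:,2]))
a=np.radians(67.5)
def loc(g,a):
    n=np.array([np.cos(a),np.sin(a),0]);return (C-np.array([*g,0]))@n,(C-np.array([*g,0]))@np.array([-n[1],n[0],0])
L,W=loc((635.5,120.5),a);Z=C[...,2]
for lo,hi in((112,125),(135,165),(168,180),(180,200)):
    m=(d>0)&(abs(L)<32)&(abs(W)<34)&(Z>=lo)&(Z<hi)
    if m.sum()>3:print(lo,m.sum(),'L',np.percentile(L[m],[2,50,98]).round(1),'W',np.percentile(W[m],[2,50,98]).round(1),'Z',np.percentile(Z[m],[2,50,98]).round(1))
L,W=loc((576.3,-128.6),np.radians(76.5))
for lo,hi in((28,50),(50,60),(60,67),(67,78)):
    m=(d>0)&(L>=lo)&(L<hi)&(abs(W)<30)&(Z>230)
    if m.sum()>3:print(lo,m.sum(),'W',np.percentile(W[m],[1,50,99]).round(1),'Z',np.percentile(Z[m],[1,50,99]).round(1),L[m].max())
# collar circle via dark pixels
```

```text
rest 4512 ((636.2342529296875, 121.83220672607422), (100.93585205078125, 142.0437774658203), 67.72674560546875) 11.301626053534847
guide 3631 ((576.6722412109375, -129.80856323242188), (115.35719299316406, 102.92163848876953), 76.4178695678711) 13.25822416066319
112 791 L [-23.1  -8.1  23.8] W [-26.3  -3.4  18.2] Z [116.3 119.2 121.4]
135 74 L [-5.8 -5.7 -2.8] W [-24.3  -2.9  16.7] Z [135.6 152.  163. ]
168 196 L [-5.8 -0.9  5.6] W [-18.9  -1.2  10. ] Z [169.5 174.5 179.8]
180 387 L [-5.5  0.   5.8] W [-28.6   7.1  23.8] Z [180.5 189.4 194.3]
28 669 W [-23.7  -4.   17.8] Z [254.  275.9 288.7] 49.97311443017025
50 219 W [-11.1  -3.7   6.1] Z [268.9 275.9 279.6] 59.9787743674374
60 240 W [-14.8  -4.4   9.6] Z [268.9 279.1 282. ] 66.99156618404834
67 423 W [-14.6  -3.1   9.3] Z [257.2 274.  281.7] 72.76462305168751
```

Request:
{"fn": "arm_command", "kwargs": {
  "motion": [1, -36, -6, 60, 0, 0, 0, 1, -36, -6, 110, 0, 0, 0, 1, -36, -6, 160, 0, 0, 0, 1, -36, -6, 210, 0, 0, 0, 1, -36, -6, 210, 0, 0, 0, 1, -36, -6, 210, 0, 0, 0]
}}

```text
t: 3.95
eef_pos: [635.6, 119.6, 227.6]
tcp_rot: [3.138, -0.002, -1.965]
ft_force: [0.4, 0.3, 0.1]
opening: 0.999
```

Run:
```python
from h import *
s=env.state();print(s['t'],s['eef_pos'],s['tcp_rot'],s['joints'].round(2))
save('wrist','w2.png')
delta([636.5,120.3,134],-112.4)
```

```text
3.95 [635.56509808 119.62037614 227.56905325] [ 3.13807911e+00 -2.00447761e-03 -1.96520437e+00] [ 0.08  0.51  1.48 -0.    1.15  2.05]
shift [-0.4  0.1 95.9] rot [ 0.  -0.  -0.2]
```

View pics/w2.png

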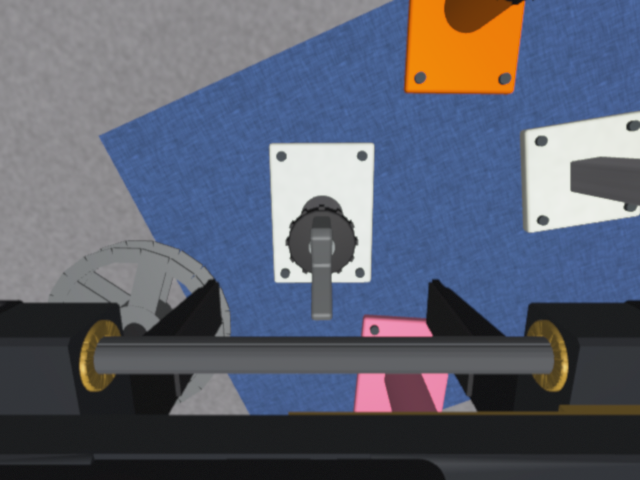

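Request:
{"fn": "arm_command", "kwargs": {
  "motion": [1, -0.4, 0, 40, 0, 0, -0.2, 1, -0.4, 0, 75, 0, 0, -0.2, 1, -0.4, 0, 95, 0, 0, -0.2, 1, -0.4, 0, 95, 0, 0, -0.2, 1, -0.4, 0, 95, 0, 0, -0.2]
}}

```text
t: 4.5
eef_pos: [637.9, 121.0, 137.0]
tcp_rot: [-3.139, 0.001, -1.961]
ft_force: [-0.6, -0.3, 0.5]
opening: 1.001
```

Run:
```python
from h import *
s=env.state();print(s['t'],s['eef_pos'],s['tcp_rot'],s['ft_force'])
save('scene','s2.png')
p=cv2.imread('pics/s2.png');cv2.imwrite('pics/s2z.png',cv2.resize(p[260:410,220:420],None,fx=4,fy=4))
```

```text
4.5 [637.85669959 121.04644082 136.98893607] [-3.13882888e+00  1.28654826e-03 -1.96058872e+00] [-0.57394061 -0.29908608  0.49538041]
```

View pics/s2z.png

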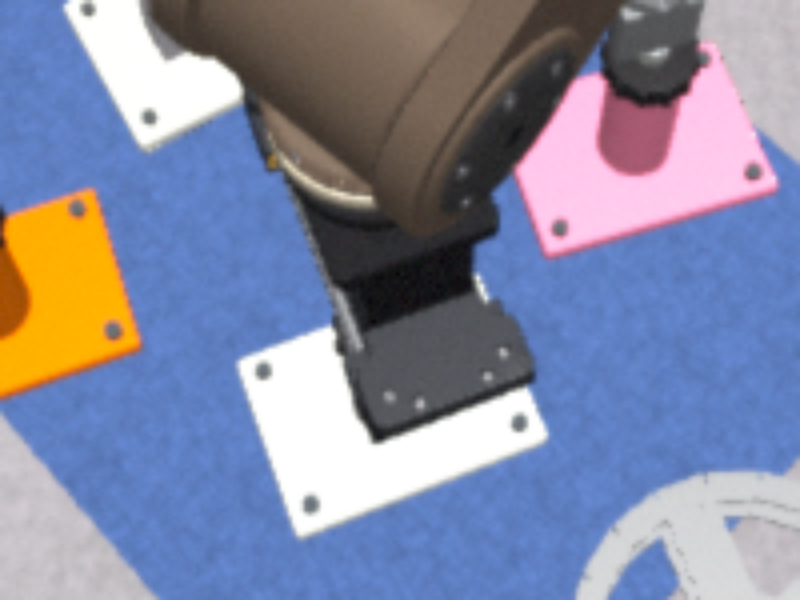

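The fingers straddle the head and sit aligned with the white stand. Closing now.

Request:
{"fn": "arm_command", "kwargs": {
  "motion": [-1, 0, 0, 0, 0, 0, 0, -1, 0, 0, 0, 0, 0, 0, -1, 0, 0, 0, 0, 0, 0, -1, 0, 0, 0, 0, 0, 0, -1, 0, 0, 0, 0, 0, 0, -1, 0, 0, 0, 0, 0, 0, -1, 0, 0, 0, 0, 0, 0, -1, 0, 0, 0, 0, 0, 0]
}}

```text
t: 5.35
eef_pos: [636.7, 121.4, 134.6]
tcp_rot: [3.142, -0.0, -1.96]
ft_force: [0.2, 0.5, -0.8]
opening: 0.382
```

Run:
```python
from h import *
s=env.state();print(s['t'],s['eef_pos'],s['tcp_rot'],s['ft_force'],s['moment'],s['opening'])
Rt,p=toolR();print(Rt.T@s['ft_force'],Rt.T@s['moment'])
```

```text
5.35 [636.7483924  121.39077745 134.56679133] [ 3.14154905e+00 -1.11164003e-04 -1.96006721e+00] [ 0.22180809  0.5029113  -0.78903741] [ 0.10217395 -0.01526918  0.01545844] 0.3818378351818971
[-0.54955348 -0.0143863   0.7889757 ] [-0.02464789 -0.10032411 -0.01546555]
```

Still closing.

Request:
{"fn": "arm_command", "kwargs": {
  "motion": [-1, 0, 0, 0, 0, 0, 0, -1, 0, 0, 0, 0, 0, 0, -1, 0, 0, 0, 0, 0, 0, -1, 0, 0, 0, 0, 0, 0, -1, 0, 0, 0, 0, 0, 0]
}}

```text
t: 5.85
eef_pos: [636.6, 121.0, 134.6]
tcp_rot: [3.141, -0.001, -1.96]
ft_force: [-0.7, -3.8, 1.1]
opening: 0.128
```

Run:
```python
from h import *
s=env.state();print(s['t'],s['eef_pos'],s['tcp_rot'],s['ft_force'],s['moment'],s['opening'])
Rt,p=toolR();print(Rt.T@s['ft_force'],Rt.T@s['moment'])
```

```text
5.85 [636.6013105  120.963825   134.58454826] [ 3.14140867e+00 -8.51760774e-04 -1.96005798e+00] [-0.67335738 -3.82895342  1.13682816] [-0.91802828  0.45713215 -0.0522344 ] 0.12790696871446264
[ 3.79901727 -0.82991676 -1.13374543] [-0.07458164  1.02282465  0.05235908]
```

Gripped at 12.2 mm, which matches the block. Now a first part of the twist.

Request:
{"fn": "arm_command", "kwargs": {
  "motion": [-1, 0, 0, 0, 0, 0, -6, -1, 0, 0, 0, 0, 0, -12, -1, 0, 0, 0, 0, 0, -18, -1, 0, 0, 0, 0, 0, -24, -1, 0, 0, 0, 0, 0, -30, -1, 0, 0, 0, 0, 0, -30]
}}

```text
t: 6.45
eef_pos: [636.7, 121.0, 134.6]
tcp_rot: [3.141, -0.001, -1.435]
ft_force: [-0.5, -4.8, 0.4]
opening: 0.124
```

```bash
cat > st.py <<'E'
from h import *
s=env.state();Rt,p=toolR();f=Rt.T@s['ft_force'];m=Rt.T@s['moment']
print('t',s['t'],'pos',s['eef_pos'].round(2),'head',np.round(s['tcp_rot'][2]+1.960,3),'rp',np.round(s['tcp_rot'][:2],3),'Fw',s['ft_force'].round(1),'Ft',f.round(1),'Mt',m.round(2),'mm',round(s['opening']*95,2))
E
python3 st.py
```

```text
t 6.45 pos [636.67 120.99 134.61] head 0.525 rp [ 3.141e+00 -1.000e-03] Fw [-0.5 -4.8  0.4] Ft [ 4.7  1.2 -0.4] Mt [-0.57  1.15 -0.08] mm 11.75
```

Request:
{"fn": "arm_command", "kwargs": {
  "motion": [-1, 0, 0, 0, 0, 0, -6, -1, 0, 0, 0, 0, 0, -12, -1, 0, 0, 0, 0, 0, -18, -1, 0, 0, 0, 0, 0, -24, -1, 0, 0, 0, 0, 0, -30, -1, 0, 0, 0, 0, 0, -32, -1, 0, 0, 0, 0, 0, -32, -1, 0, 0, 0, 0, 0, -32]
}}

```text
t: 7.25
eef_pos: [636.7, 121.1, 134.6]
tcp_rot: [3.141, -0.0, -0.881]
ft_force: [-2.6, -4.6, 0.9]
opening: 0.126
```

```bash
python3 st.py
```

```text
t 7.25 pos [636.7  121.06 134.59] head 1.079 rp [ 3.141 -0.   ] Fw [-2.6 -4.6  0.9] Ft [ 1.9  4.9 -0.9] Mt [-1.15  0.96 -0.03] mm 11.99
```

Request:
{"fn": "arm_command", "kwargs": {
  "motion": [-1, 0, 0, -5, 0, 0, 0, -1, 0, 0, -12, 0, 0, 0, -1, 0, 0, -20, 0, 0, 0, -1, 0, 0, -20, 0, 0, 0]
}}

```text
t: 7.65
eef_pos: [636.9, 121.3, 155.6]
tcp_rot: [-3.141, -0.001, -0.879]
ft_force: [-1.5, -5.1, 2.5]
opening: 0.129
```

```bash
python3 st.py
```

```text
t 7.65 pos [636.9  121.27 155.61] head 1.081 rp [-3.141e+00 -1.000e-03] Fw [-1.5 -5.1  2.5] Ft [ 2.9  4.4 -2.5] Mt [-1.3   0.98  0.02] mm 12.28
```

Request:
{"fn": "arm_command", "kwargs": {
  "motion": [-1, 0, 0, -12, 0, 0, 0, -1, 0, 0, -26, 0, 0, 0, -1, 0, 0, -40, 0, 0, 0, -1, 0, 0, -54, 0, 0, 0, -1, 0, 0, -68, 0, 0, 0, -1, 0, 0, -78, 0, 0, 0, -1, 0, 0, -78, 0, 0, 0, -1, 0, 0, -78, 0, 0, 0]
}}

```text
t: 8.45
eef_pos: [636.9, 121.4, 234.0]
tcp_rot: [-3.14, -0.001, -0.878]
ft_force: [-1.0, -5.0, 2.4]
opening: 0.124
```

```bash
python3 st.py
python3 - <<'E'
from h import *
cal=env.calibration('wrist');p,d=save('wrist','w3.png');C=cloud(cal,d);np.save('pics/w3C.npy',C)
p,d=save('scene','s3.png');p=cv2.imread('pics/s3.png');cv2.imwrite('pics/s3z.png',cv2.resize(p[220:420,200:440],None,fx=3.3,fy=3))
E
```

```text
t 8.45 pos [636.93 121.36 234.  ] head 1.082 rp [-3.14e+00 -1.00e-03] Fw [-1.  -5.   2.4] Ft [ 3.3  4.  -2.4] Mt [-1.01  1.07  0.08] mm 11.74
```

View pics/s3z.png

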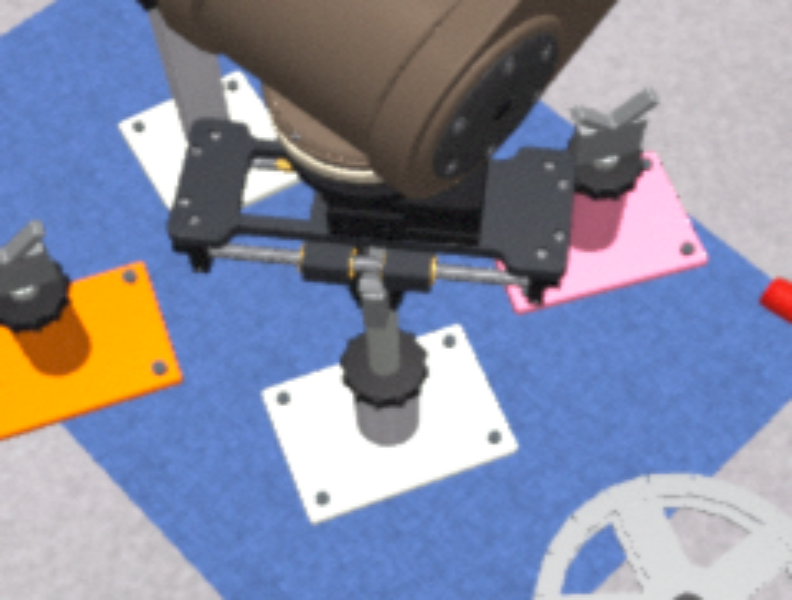

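View pics/w3.png

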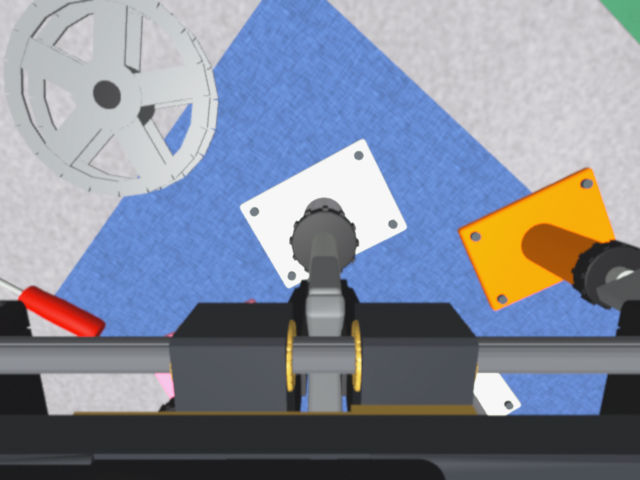

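Head raised about 99 mm. Now probing for a stop.

Request:
{"fn": "arm_command", "kwargs": {
  "motion": [-1, 0, 0, 0, 0, 0, 8, -1, 0, 0, 0, 0, 0, 16, -1, 0, 0, 0, 0, 0, 22, -1, 0, 0, 0, 0, 0, 22]
}}

```text
t: 8.95
eef_pos: [637.0, 121.3, 233.3]
tcp_rot: [-3.141, -0.001, -1.266]
ft_force: [0.1, -4.8, 2.4]
opening: 0.124
```

```bash
python3 st.py
```

```text
t 8.95 pos [637.   121.26 233.26] head 0.694 rp [-3.141e+00 -1.000e-03] Fw [ 0.1 -4.8  2.4] Ft [ 4.6  1.4 -2.4] Mt [-0.44  1.58  0.1 ] mm 11.79
```

Only 0.1 N m at 0.69 rad, so no tooth yet. Continuing gently.

Request:
{"fn": "arm_command", "kwargs": {
  "motion": [-1, 0, 0, 0, 0, 0, 5, -1, 0, 0, 0, 0, 0, 9, -1, 0, 0, 0, 0, 0, 9]
}}

```text
t: 9.25
eef_pos: [637.0, 121.2, 233.1]
tcp_rot: [-3.141, -0.001, -1.422]
ft_force: [-0.1, -4.7, 1.6]
opening: 0.125
```

```bash
python3 st.py
```

```text
t 9.25 pos [636.96 121.2  233.09] head 0.538 rp [-3.141e+00 -1.000e-03] Fw [-0.1 -4.7  1.6] Ft [ 4.6  0.7 -1.6] Mt [-0.18  1.71  0.06] mm 11.83
```

Request:
{"fn": "arm_command", "kwargs": {
  "motion": [-1, 0, 0, 0, 0, 0, 6, -1, 0, 0, 0, 0, 0, 12, -1, 0, 0, 0, 0, 0, 18, -1, 0, 0, 0, 0, 0, 18]
}}

```text
t: 9.65
eef_pos: [636.9, 121.1, 233.1]
tcp_rot: [-3.141, -0.0, -1.737]
ft_force: [-0.4, -5.8, 2.0]
opening: 0.125
```

```bash
python3 st.py
```

```text
t 9.65 pos [636.89 121.14 233.06] head 0.223 rp [-3.141 -0.   ] Fw [-0.4 -5.8  2. ] Ft [ 5.8 -0.5 -2. ] Mt [0.23 1.75 0.06] mm 11.9
```

Request:
{"fn": "arm_command", "kwargs": {
  "motion": [-1, 0, 0, 0, 0, 0, 5, -1, 0, 0, 0, 0, 0, 10, -1, 0, 0, 0, 0, 0, 13.5, -1, 0, 0, 0, 0, 0, 13.5, -1, 0, 0, 0, 0, 0, 13.5]
}}

```text
t: 10.15
eef_pos: [636.8, 121.1, 233.1]
tcp_rot: [-3.141, -0.0, -1.969]
ft_force: [-0.4, -5.3, 1.7]
opening: 0.127
```

```bash
python3 st.py
python3 - <<'E'
from h import *
cal=env.calibration('wrist');p,d=save('wrist','w4.png')
E
```

```text
t 10.15 pos [636.83 121.1  233.06] head -0.009 rp [-3.141 -0.   ] Fw [-0.4 -5.3  1.7] Ft [ 5.1 -1.7 -1.7] Mt [ 0.6   1.77 -0.18] mm 12.06
```

View pics/w4.png

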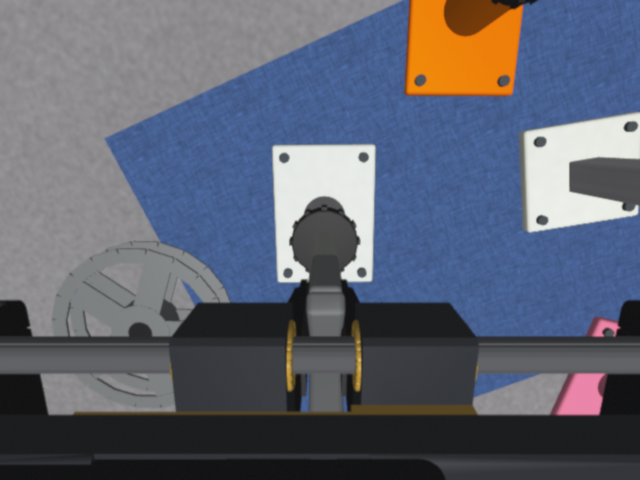

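The head is back at 0 and aligned with the plate, at a lift of about 98.5 mm. Releasing.

Request:
{"fn": "arm_command", "kwargs": {
  "motion": [1, 0, 0, 0, 0, 0, 0, 1, 0, 0, 0, 0, 0, 0, 1, 0, 0, 0, 0, 0, 0, 1, 0, 0, 0, 0, 0, 0, 1, 0, 0, 0, 0, 0, 0, 1, 0, 0, 0, 0, 0, 0, 1, 0, 0, 0, 0, 0, 0, 1, 0, 0, 0, 0, 0, 0, 1, 0, 0, 0, 0, 0, 0]
}}

```text
t: 11.1
eef_pos: [636.8, 121.4, 232.6]
tcp_rot: [-3.142, -0.0, -1.969]
ft_force: [-0.2, 0.2, 0.8]
opening: 0.826
```

```bash
python3 st.py
```

```text
t 11.1 pos [636.75 121.36 232.61] head -0.009 rp [-3.142 -0.   ] Fw [-0.2  0.2  0.8] Ft [-0.1  0.3 -0.8] Mt [ 0.04 -0.04  0.08] mm 78.46
```

Request:
{"fn": "arm_command", "kwargs": {
  "motion": [1, 0, 0, -20, 0, 0, 0, 1, 0, 0, -50, 0, 0, 0, 1, 0, 0, -90, 0, 0, 0, 1, 0, 0, -130, 0, 0, 0, 1, 0, 0, -150, 0, 0, 0, 1, 0, 50, -150, 0, 0, 0, 1, 0, 100, -150, 0, 0, 0, 1, 0, 150, -150, 0, 0, 0, 1, 0, 150, -150, 0, 0, 0, 1, 0, 150, -150, 0, 0, 0, 1, 0, 150, -150, 0, 0, 0]
}}

```text
t: 12.2
eef_pos: [499.3, 179.3, 382.6]
tcp_rot: [-3.141, 0.0, -1.969]
ft_force: [-0.8, -0.3, 0.6]
opening: 1.0
```

```bash
python3 st.py
python3 - <<'E'
from h import *
for n in ['scene','wrist']:
    cal=env.calibration(n);p,d=save(n,n+'5.png');C=cloud(cal,d);Z=C[...,2]
    def loc(g,a):
        a=np.radians(a);k=np.array([np.cos(a),np.sin(a),0]);return (C-np.array([*g,0]))@k,(C-np.array([*g,0]))@np.array([-k[1],k[0],0])
    L,W=loc((636.5,120.3),67.5)
    for w0,w1 in((-30,-22),(-15,-5),(-5,5),(5,15),(22,30)):
        m=(d>0)&(abs(L)<12)&(W>w0)&(W<w1)&(Z>215)&(Z<330)
        if m.sum()>2: print(n,w0,m.sum(),'L',np.percentile(L[m],[2,50,98]).round(1),'Zmax',np.percentile(Z[m],[2,50,98]).round(1))
    m=(d>0)&(abs(L)<40)&(abs(W)<40)&(Z>250)&(Z<330)
    if m.sum()>5: print(cv2.minAreaRect(C[m][:,:2].astype(np.float32)))
    L,W=loc((576.5,-129.3),76.5)
    m=(d>0)&(L>62)&(L<75)&(abs(W)<20)&(Z>230)
    if m.sum()>2:print(n,'noz',np.percentile(Z[m],[1,50,99]).round(1))
E
```

```text
t 12.2 pos [499.31 179.29 382.59] head -0.009 rp [-3.141  0.   ] Fw [-0.8 -0.3  0.6] Ft [ 0.6  0.6 -0.6] Mt [-0.05 -0.04 -0.05] mm 95.03
scene -30 16 L [-5.3  0.7  5.6] Zmax [286.8 289.9 292.5]
scene -15 114 L [-4.6  5.1  6.6] Zmax [222.4 265.3 284.8]
scene -5 118 L [-3.7  5.4  8.8] Zmax [216.7 253.2 275. ]
scene 5 118 L [-5.   5.2  6.7] Zmax [226.8 266.4 282.2]
scene 22 40 L [-5.7  3.5  5.8] Zmax [229.4 289.8 294. ]
((635.18994140625, 121.38772583007812), (13.063003540039062, 54.00889205932617), 67.55066680908203)
scene noz [256.7 273.9 282.9]
wrist -15 161 L [-5.9 -0.2  5.9] Zmax [236.4 274.8 277.3]
wrist -5 383 L [-8.5 -0.2  8.5] Zmax [224.2 270.7 275.6]
wrist 5 248 L [-5.7 -0.1  5.5] Zmax [275.1 281.  286.6]
wrist 22 165 L [-5.5  0.   5.5] Zmax [287.5 290.3 292.8]
((628.6202392578125, 123.32498931884766), (11.910619735717773, 35.039947509765625), 68.33770751953125)
```

View pics/scene5.png

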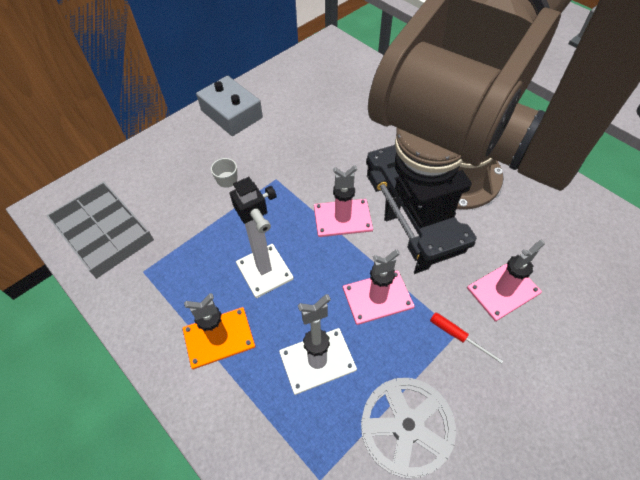

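View pics/wrist5.png

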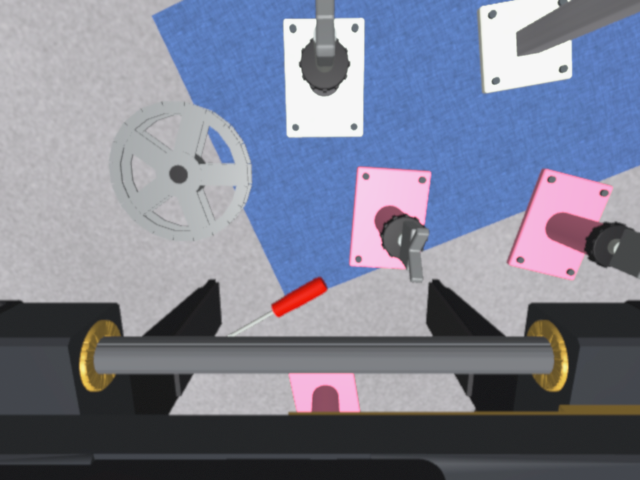

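The head is raised at scene (315,310), and its V lies at 67.6°, in line with the plate. The arm tops are at about 294 mm, which puts the bottom of the V at about 270 mm. The nozzle centre is also at about 270 mm. The reel, screwdriver and cup haven't moved.

```bash
python3 -c "
from cell import env
print(env.job_done())"
```

```text
the job is handed in; nothing more can be done
None
```

The wire rest is set to the nozzle's height and locked, and I have handed the job in at about 12.3 s on the robot's clock. No verdict was reported.

- **What I did:** I gripped the white stand's head and twisted it anticlockwise to about 1.08 rad. I drew it up about 98.5 mm and twisted it back to 0. It went in on the first try, with at most about 0.1 N m resisting on the way until the end of the turn. Then I released it and backed the arm away.
- **Height:** the bottom of the V is at about 270 mm, both from the arm's lift and from the scene camera. The nozzle's centre is also at about 270 mm. The wrist camera reads about 1 to 2 mm lower.
- **Lock:** the head lies at 67.6°, against 67.3 to 67.7° for the plate. I did not pull on it to test the lock; I take it as locked because it turned fully back. At the end of the turn the twisting moment read −0.18 N m, the opposite sign to what I expected, and I did not look into why.
- **Bystanders:** by eye, the reel, the screwdriver and the cup are in the same places in the first and last pictures.

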